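# Hang the wash basket to drain on the drip stand

## Robot

A 6-joint arm with a two-finger parallel gripper is mounted at the origin on a cart in front of the work surface, level with it; the furniture and walls round the work are solid. World frame = base frame: x ahead of the robot, y to its left, z up, the work surface at z = 0. Lengths are in mm, angles in rad, forces in N, time in s.
With the tool pointing down it reaches from about 275 to 1000 mm from the base axis. Payload 8.4 kg.
Tool frame: the origin (TCP) lies at the very end of the fingers, on their centre line; the grasp point (between the pads) lies 19 mm behind it; x points along the fingers, y is the direction in which the jaws open and shut, and the axes are right-handed (so a half turn about x gives the same grasp; the last joint's range is limited). The gripper opens to 85 mm and grips with 20 to 120 N. Pads are 22 mm wide; open, the fingers measure 114 mm over their backs; the gripper's body (76 mm by 85 mm) begins 54 mm behind the grasp point. The pads swing forward as they close: fully open they stand 13 mm farther back than shut.
Start: joints at [-1.286, 0.353, 1.633, -0, 1.155, -0.002], TCP at [176.801, -599.474, 231.281] pointing down, gripper open.
Joint ranges: [-2.63, 2.63], [-0.92, 2.1], [0.06, 2.66], [-1.3, 4.44], [0, 2.69], [-3.02, 3.02]. Speed limits (rad/s): [2.22, 2.22, 2.79, 3.14, 3.14, 3.14].

## Interface

Orientations are given as [roll, pitch, yaw] about the fixed x, y, z axes, in that order (R = Rz(yaw) Ry(pitch) Rx(roll)).
In Python, from rig import r, grab_frame, camera_params, sign_off gives the robot as it stands.
- The arm moves only by the tool drive_tool, never from a script. Its argument "rows" is one flat list of numbers, 7 for each row, row after row: the shift along the tool's x, y, z in mm, then the turn, a rotation vector about the tool's x, y, z in degrees, then the opening in per cent of the stroke, from 0 (shut) to 100 (fully open). In form: [x, y, z, rx, ry, rz, fingers, x, y, z, rx, ry, rz, fingers, ...]. A call has 1 to 10 rows; each row is the pose to reach, as a shift and turn from the pose measured when the call began, along the tool's axes at that moment; what a row does not reach only later rows make up. A row lasts 1/8 s, in which the tool goes at most 62.5 mm and 10.7 degrees, less where a joint would pass 70% of its speed; a pose out of reach is approached as far as the arm can. A call with a gripper value outside its range is refused whole. The fingers move at their own pace and stop on an object; "newtons" is the grip in N (left out, the last holds). Time passes only in rows, so rows that repeat a pose let the fingers close. It gives the time, the measured TCP pose, the force and the opening at its end, in the units of the state.
- r.sense(): the state, without advancing time (a new reading comes with each control period).
- grab_frame(name): name is "side" or "top" or "wrist"; returns the picture (400x640x3 uint8, red, green, blue); there is no depth.
- camera_params(name): a dict with "vertical_fov" (degrees; the focal length in pixels is half the picture's height over the tangent of half this angle, whatever the lens; pixels are square), "cx", "cy" (the principal point, pixels), "pose" (4x4, takes a point from camera to world coordinates); the wrist camera has in their place "tool_from_camera" (4x4, takes a point from camera to tool coordinates, whose origin is the TCP and whose axes are the tool frame's). Camera axes: x right, y down, z forward; pixel columns grow to the right and rows downward; lengths in mm; the calibration is good to about 2 mm. A picture is of the moment at which its call begins: read the wrist's pose just before it. camera_params takes no time and is no camera call.
- sign_off(): hands the job in, once; it reports no verdict.
The state is a dict: "clock": time; "qpos": joint angles; "qvel": joint speeds; "joint_efforts": joint torques, N m; "eef_pos": TCP position; "tcp_rot": TCP orientation; "contact_force": force on the tool from outside, world axes, zero at the start; "wrist_torque": the same for the moment, N m; "opening": opening from 0.0 (shut) to 1.0 (fully open).
Only numpy, scipy, OpenCV 4.12 (cv2) and the standard library are available. Lean on these libraries where they do the work, as an engineer would, in place of code of your own. Each camera call takes 0.05 s, during which the arm holds its last target.

## Task

Take the S-hook out of its holder and hook its upper curl over the rail of the drip stand, between the two collars, and let go of it. Then hang the wash basket by its bail from the lower curl of the hook, with the steel block still lying in it, so that it hangs free and still over the drip tray. Leave the loupe and the screwdriver where they are.

Things in the scene. Friction and masses are not known exactly. Their poses are not given: they have to be found in the camera images.
- drip_stand: Fixed steel drip tray 70 (x) x 240 (y) x 14 mm high with two 12 mm posts at y = -105 and +105 mm carrying a round rail: 10 mm diameter, along the stand's y axis, axis at x = 0, z = 280 mm. Two collars, 20 mm diameter, 8 mm wide, sit on the rail at y = -50 and +50 mm. Origin: centre of the underside, x roughly away from the robot (yaw within 0.15).
- rail_mid (a point): Middle of the rail's axis, half-way between the collars (280 mm over the worktop); axes as the drip stand.
- hook_holder: Black block 72 (x) x 34 (y) x 45 mm high, fixed, with a slot 52 x 11 mm, 40 mm deep, open at the top, in which the lower curl of the S-hook stands; the hook comes out straight upward. Origin: centre of the underside.
- s_hook: S-hook of 8 mm steel bar, 130 g, 148 mm high, 48 mm wide, in its own x-z plane, z up. Origin: centre of the upper curl (half circle, inner radius 16 mm, open below), 129 mm over the worktop at the start. The free end, at x = +20, ends at z = -14 mm; at x = -20 (robot's side) the bar is upright and flat-sided from z = 0 to -28: grip there, along y. Hung on the rail: origin 11 mm below its axis.
- lower_curl (a point): Centre of the hook's lower curl (half circle, inner radius 16 mm, open above), 100 mm below the hook's origin; axes as the hook. Its free end at x = -20 mm ends 5 mm above this point; the slanting bar joins the upper curl's x = -20 side to x = +20, 10 mm above this point. The bail enters over the free end, along +x, under the slanting bar, and rests with its axis 13 mm below this point.
- basket: Open aluminium basket 80 (x) x 50 (y) x 35 mm high, walls 3 mm, 150 g, with a rigid bail of 6 mm round bar: arch in the y-z plane at x = 0, uprights at y = -23.5 and +23.5, straight top from y = -16 to +16 mm. On its end towards the robot a flat black lug to grip: 10 mm thick (y), from x = -40 to -82, z = 8 to 38 mm. Origin: centre of the underside, x roughly away from the robot (yaw within 0.3).
- bail_top (a point): Middle of the top of the bail (its axis), 88 mm above the underside of the basket; this is the part that hangs in the hook.
- washed_block: Steel block 30 x 30 x 12 mm lying loose in the basket, in the half away from the robot or near the middle. Origin: centre of the underside.
- loupe: Black eye loupe, 33 mm diameter, 32 mm high, standing on the worktop behind the drip stand. Bystander. Origin: centre of the underside.
- screwdriver: Screwdriver with a red handle, 200 mm long, lying on the worktop to the right. Bystander. Origin: centre of the underside.

How it is judged:
By the outcome, as a careful person would: the job done as asked, in the order asked, and still so for the second after the job is handed in, with the robot touching nothing.
It also fails if it takes over 66 s, if anything falls off the work surface, if the arm or the gripper's body presses on something with over 40 N, if the wrist force passes 120 N, or if a joint passes its speed limit or range.

## Working session

There is one attempt and no reset: what is moved stays moved. The work goes in short steps, Python scripts to look and compute and a tool call to move; the robot and the scene stay as the last step left them, time stands still between calls to the robot, and variables do not carry over. Pictures are saved under pics/ and viewed, and the job is handed in when it is done.

Besides the shell and the picture viewer there is one more tool, called after "Call:" as name(argument=value, ...), one argument or row to a line, values as JSON. drive_tool: Moves the arm, as the interface text tells. Its arguments: {"type":"object","properties":{"rows":{"type":"array","items":{"type":"number"}},"newtons":{"type":"number"}},"required":["rows"]}

```bash
mkdir -p pics; ls
python3 - <<'E'
from rig import r, grab_frame, camera_params
import cv2, numpy as np
np.set_printoptions(precision=3,suppress=True)
print(r.sense())
for n in ["side","top","wrist"]:
    p=camera_params(n); print(n,p)
    cv2.imwrite(f"pics/{n}0.png",cv2.cvtColor(grab_frame(n),cv2.COLOR_RGB2BGR))
E
```

```text
pics
{'clock': 0.0, 'qpos': array([-1.286,  0.354,  1.634,  0.   ,  1.155, -0.002]), 'qvel': array([ 0.001, -0.   ,  0.001,  0.   ,  0.001, -0.   ]), 'joint_efforts': array([ -0.002, -60.526, -34.207,  -0.   ,   0.009,  -0.   ]), 'eef_pos': array([ 176.67 , -598.988,  230.561]), 'tcp_rot': array([-1.575,  1.569,  1.854]), 'contact_force': array([ 0.208, -0.48 ,  0.595]), 'wrist_torque': array([-0.03 ,  0.022, -0.004]), 'opening': 1.00243325880327}
side {'vertical_fov': 52.456352033381876, 'cx': 317.0482879403287, 'cy': 197.73160816613034, 'pose': array([[ -1.   ,   0.02 ,  -0.025, 603.889],
       [  0.03 ,   0.407,  -0.913, 821.846],
       [ -0.008,  -0.913,  -0.408, 589.649],
       [  0.   ,   0.   ,   0.   ,   1.   ]])}
top {'vertical_fov': 42.20985289879777, 'cx': 319.849488596982, 'cy': 202.7875599686137, 'pose': array([[  -0.017,   -0.983,    0.182,  316.257],
       [  -1.   ,    0.017,   -0.003, -100.501],
       [  -0.   ,   -0.182,   -0.983, 1577.023],
       [   0.   ,    0.   ,    0.   ,    1.   ]])}
wrist {'vertical_fov': 65.42793392041123, 'cx': 321.57674530979796, 'cy': 200.0131958562895, 'tool_from_camera': array([[   0.   ,   -0.302,    0.953, -141.937],
       [   1.   ,    0.001,   -0.   ,    1.527],
       [  -0.001,    0.953,    0.302,  -79.038],
       [   0.   ,    0.   ,    0.   ,    1.   ]])}
```

View pics/side0.png

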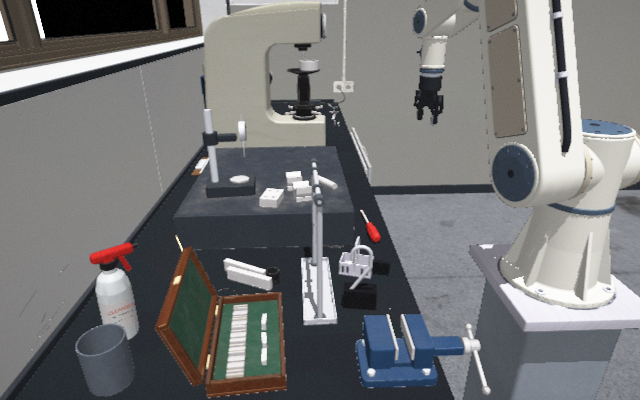

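View pics/top0.png

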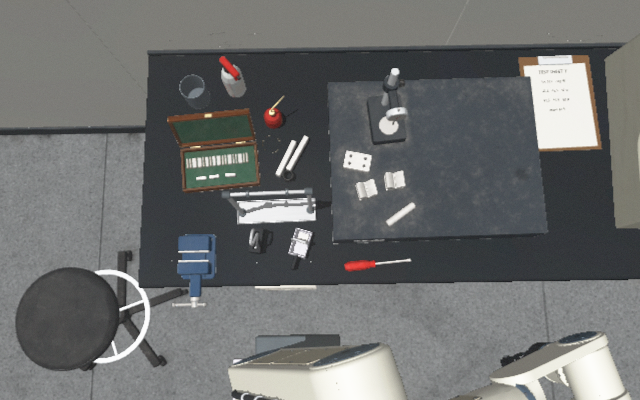

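View pics/wrist0.png

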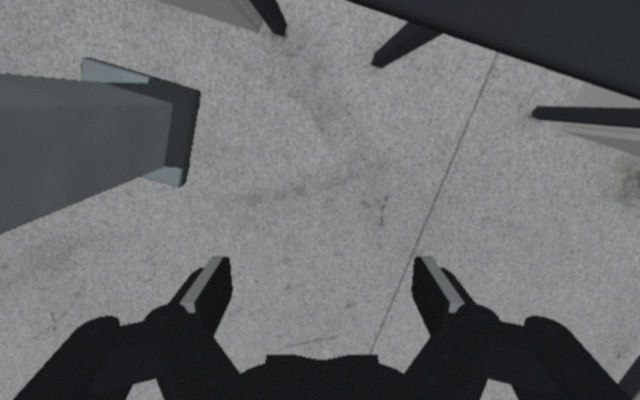

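The side view shows the stand (tray near 318,295), basket (356,265) and holder (360,297). The top view shows the tray near (276,210), holder (257,240), basket (300,242) and screwdriver (375,265). I'll enlarge these.

```bash
cat > h.py <<'E'
from rig import r, grab_frame, camera_params
import cv2, numpy as np
from scipy.spatial.transform import Rotation as R
np.set_printoptions(precision=2,suppress=True)
def save(n,f): cv2.imwrite(f"pics/{f}.png",cv2.cvtColor(n,cv2.COLOR_RGB2BGR))
def crop(im,x0,y0,x1,y1,s,f): save(cv2.resize(im[y0:y1,x0:x1],None,fx=s,fy=s,interpolation=cv2.INTER_CUBIC),f)
def toolT():
    s=r.sense(); T=np.eye(4); T[:3,:3]=R.from_euler('xyz',s['tcp_rot']).as_matrix(); T[:3,3]=s['eef_pos']; return T
def camT(n,Tt=None):
    p=camera_params(n)
    T=p['pose'] if 'pose' in p else Tt@p['tool_from_camera']
    return T,p
def ray(n,uv,Tt=None):
    T,p=camT(n,Tt); f=200/np.tan(np.radians(p['vertical_fov']/2))
    d=np.array([(uv[0]-p['cx'])/f,(uv[1]-p['cy'])/f,1.])
    return T[:3,3],T[:3,:3]@d
def onz(n,uv,z,Tt=None):
    o,d=ray(n,uv,Tt); return o+d*(z-o[2])/d[2]
def proj(n,X,Tt=None):
    T,p=camT(n,Tt); f=200/np.tan(np.radians(p['vertical_fov']/2))
    c=np.linalg.inv(T)@np.append(X,1); return np.array([p['cx']+f*c[0]/c[2],p['cy']+f*c[1]/c[2]])
def tri(rays):
    A=np.zeros((3,3));b=np.zeros(3)
    for o,d in rays:
        d=d/np.linalg.norm(d);P=np.eye(3)-d[:,None]*d;A+=P;b+=P@o
    x=np.linalg.solve(A,b); return x,[np.linalg.norm(np.cross(x-o,d/np.linalg.norm(d))) for o,d in rays]
E
python3 - <<'E'
from h import *
a=cv2.imread('pics/top0.png')[...,::-1]; b=cv2.imread('pics/side0.png')[...,::-1]
crop(a,220,175,340,285,6,'topc'); crop(b,280,150,400,330,4,'sidec')
for uv in [(237,200),(316,222),(257,240),(300,242)]: print(uv,onz('top',uv,0))
E
```

```text
(237, 200) [620.82 151.69   0.  ]
(316, 222) [547.8  -91.96   0.  ]
(257, 240) [495.35  89.1    0.  ]
(300, 242) [486.99 -42.16   0.  ]
```

View pics/topc.png

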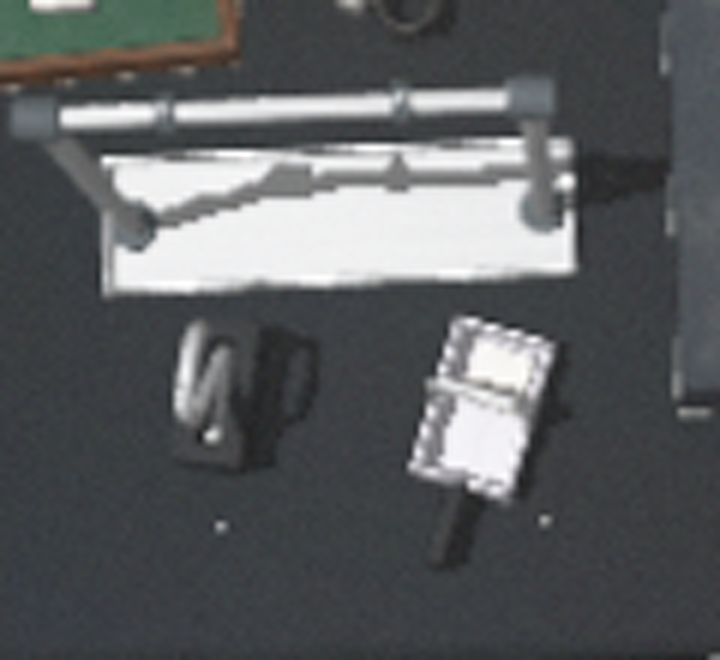

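View pics/sidec.png

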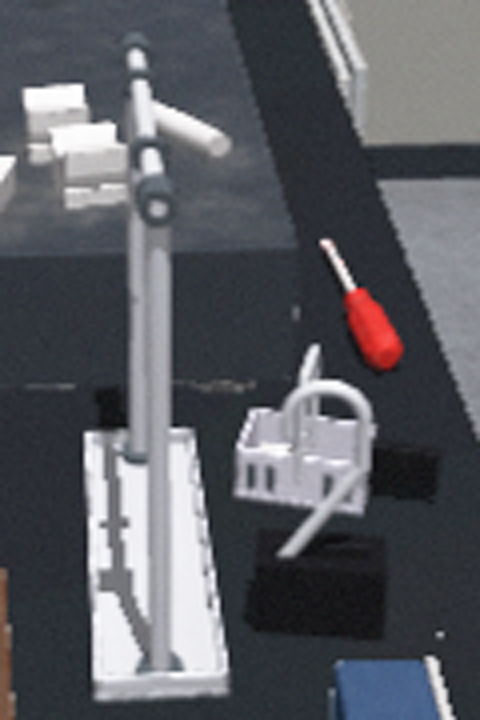

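Run:
```python
from h import *
T=toolT(); print(T)
t=lambda u,v:(220+u/6,175+v/6); s=lambda u,v:(280+u/4,150+v/4)
def xy(n,uv,z): return onz(n,uv,z)[:2]
tc=[xy('top',t(*p),14) for p in [(105,157),(572,140),(575,272),(108,293)]]
print('tray top cam',*tc,'mean',np.mean(tc,0),'lens',np.linalg.norm(tc[0]-tc[1]),np.linalg.norm(tc[1]-tc[2]))
for p in [(165,113),(400,100)]: print('collar top',xy('top',t(*p),280))
for p in [(140,67),(148,147)]: print('collar side ray at z=280',onz('side',s(*p),280))
for p in [(133,42),(155,200)]: print('rail ends side ray at z=280',onz('side',s(*p),280))
sc=[xy('side',s(*p),14) for p in [(85,432),(192,430),(228,682),(95,685)]]; print('tray side',*sc,np.mean(sc,0))
bc=[xy('top',t(*p),35) for p in [(460,317),(555,345),(505,500),(410,468)]]
print('basket',*bc,np.mean(bc,0),np.linalg.norm(bc[0]-bc[1]),np.linalg.norm(bc[1]-bc[2]))
print('lug end',xy('top',t(440,560),38))
hc=[xy('top',t(*p),45) for p in [(190,320),(258,322),(242,465),(175,460)]]
print('holder',*hc,np.mean(hc,0))
print('hook low end',xy('top',t(211,435),34),'hook arc top-20',xy('top',t(183,400),129),'+20',xy('top',t(200,325),130))
print('hook tri', tri([ray('top',t(192,365)),ray('side',s(355,470))]))
print('holder side',[xy('side',s(*p),45) for p in [(258,535),(388,540)]])
```

```text
[[  -0.      0.28   -0.96  176.72]
 [   0.     -0.96   -0.28 -599.14]
 [  -1.     -0.      0.    230.73]
 [   0.      0.      0.      1.  ]]
tray top cam [614.44 147.87] [619.21 -91.14] [550.89 -91.61] [544.16 145.51] mean [582.18  27.66] lens 239.05359628074393 68.32793297185557
collar top [582.32  80.29]
collar top [586.26 -19.75]
collar side ray at z=280 [584.66 -43.54 280.  ]
collar side ray at z=280 [583.73  74.59 280.  ]
rail ends side ray at z=280 [587.66 -87.34 280.  ]
rail ends side ray at z=280 [582.43 138.69 280.  ]
tray side [622.24 -83.41] [552.31 -82.82] [546.93 158.56] [615.84 158.1 ] [584.33  37.61]
basket [525.98 -33.89] [511.09 -81.17] [434.38 -55.33] [450.99  -8.45] [480.61 -44.71] 49.57252639953332 80.94575632309265
lug end [405.26 -23.11]
holder [525.41  99.76] [523.83  65.99] [453.    73.66] [456.03 106.67] [489.57  86.52]
hook low end [469.14  90.37] hook arc top-20 [476.32  91.79] +20 [511.36  83.94]
hook tri (array([485.72,  93.6 , 101.38]), [np.float64(10.55516643560465), np.float64(10.555166435604741)])
holder side [array([524.28,  75.34]), array([452.75,  82.91])]
```

```bash
cat >> h.py <<'E'
def Rt(yaw,pitch):  # tool pointing forward at yaw, pitch degrees below horizontal, camera up
    c,s=np.cos(np.radians(pitch)),np.sin(np.radians(pitch))
    x=np.array([c*np.cos(yaw),c*np.sin(yaw),-s]); y=np.array([np.sin(yaw),-np.cos(yaw),0]); return np.column_stack([x,y,np.cross(x,y)])
def plan(pts,T=None):
    T=toolT() if T is None else T
    for Rm,p in pts:
        print(np.r_[T[:3,:3].T@(np.array(p)-T[:3,3]),np.degrees(R.from_matrix(T[:3,:3].T@Rm).as_rotvec())].round(1))
E
python3 - <<'E'
from h import *
plan([(Rt(0,45),[400,30,210])]); s=r.sense(); print(s['eef_pos'],s['clock'])
E
```

```text
[  21.3 -540.2 -392.1   15.6   44.7    6.5]
[ 176.72 -599.14  230.73] 0.15
```

Call:
drive_tool(
  rows=[21,-540,-392,15.6,44.7,6.5,100,21,-540,-392,15.6,44.7,6.5,100,21,-540,-392,15.6,44.7,6.5,100,21,-540,-392,15.6,44.7,6.5,100,21,-540,-392,15.6,44.7,6.5,100,21,-540,-392,15.6,44.7,6.5,100,21,-540,-392,15.6,44.7,6.5,100,21,-540,-392,15.6,44.7,6.5,100,21,-540,-392,15.6,44.7,6.5,100,21,-540,-392,15.6,44.7,6.5,100],
)

```text
clock: 1.4
eef_pos: [364.9, -81.0, 212.0]
tcp_rot: [3.138, 0.794, -0.003]
contact_force: [0.5, 0.5, 0.6]
opening: 1.002
```

Run:
```python
from h import *
plan([(Rt(0,45),[390,30,220])]); print(r.sense()['qpos'])
```

```text
[  11.6 -111.   -23.7    0.1    0.5   -0.1]
[-0.58 -0.31  2.63  1.25  0.42 -0.09]
```

Call:
drive_tool(
  rows=[33,-111,-2,0,0,0,100,33,-111,-2,0,0,0,100,33,-111,-2,0,0,0,100,33,-111,-2,0,0,0,100],
)

```text
clock: 1.9
eef_pos: [387.2, 17.2, 198.3]
tcp_rot: [-3.119, 0.804, 0.04]
contact_force: [-0.4, -5.6, -0.4]
opening: 1.0
```

Run:
```python
from h import *
T=toolT(); np.save('T1.npy',T); print(T,r.sense()['qpos'])
save(grab_frame('wrist'),'w1')
```

```text
[[  0.69   0.02  -0.72 387.16]
 [  0.03  -1.    -0.01  17.17]
 [ -0.72  -0.02  -0.69 198.34]
 [  0.     0.     0.     1.  ]] [ 0.04 -0.27  2.64  1.73 -0.   -0.14]
```

View pics/w1.png

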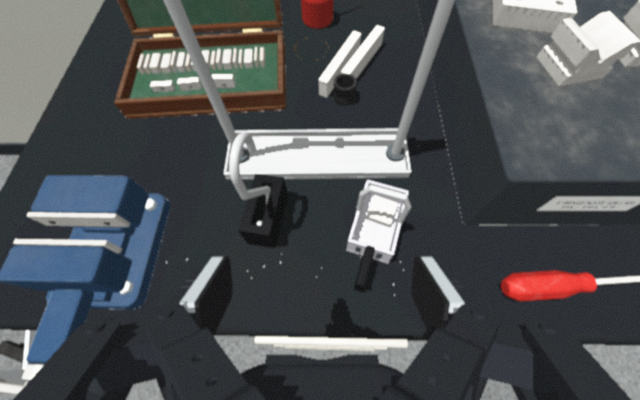

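```bash
cat > kin.py <<'E'
from h import *
D=[([-1.286,.354,1.634,0,1.155,-.002],[176.72,-599.14,230.73],[-1.575,1.569,1.854]),
([-.58,-.31,2.63,1.25,.42,-.09],[364.9,-81,212],[3.138,.794,-.003]),
([.04,-.27,2.64,1.73,0,-.14],[387.16,17.17,198.34],[-3.119,.804,.04])]
def row(q,x):
    c,s=np.cos(q[0]),np.sin(q[0]); z=np.array([0,0,1]); e=np.array([c,s,0])
    a=q[1]+q[2]
    return np.column_stack([e,z,np.sin(q[1])*e+np.cos(q[1])*z,np.sin(a)*e+np.cos(a)*z,x])
def fit(D):
    A=np.vstack([row(q,R.from_euler('xyz',e).as_matrix()[:,0]) for q,p,e in D]); b=np.hstack([p for q,p,e in D])
    k,res,rk,sv=np.linalg.lstsq(A,b,rcond=None); print('k',k,'resid',A@k-b,sv); return k
def ik(k,Rm,p):
    w=np.array(p)-k[4]*Rm[:,0]; q1=np.arctan2(w[1],w[0]); r_,z_=np.hypot(w[0],w[1])-k[0],w[2]-k[1]
    d=np.hypot(r_,z_); a2,a3=k[2],k[3]; c=(a2*a2+a3*a3-d*d)/(2*a2*a3)
    if abs(c)>1: return None
    j3=np.pi-np.arccos(c); j2=np.arctan2(r_,z_)-np.arctan2(a3*np.sin(j3),a2+a3*np.cos(j3))
    u=np.array([np.sin(j2+j3)*np.cos(q1),np.sin(j2+j3)*np.sin(q1),np.cos(j2+j3)]); x=Rm[:,0]
    j5=np.arccos(u@x)
    return np.array([q1,j2,j3,j5])
E
python3 - <<'E'
from kin import *
k=fit(D)
for nm,yaw,p in [('hook',-.1,[470,89,115]),('rail',.03,[563,30,270]),('rail+',.03,[550,30,300]),('lug',-.3,[416,-25,26]),('bask hang',.03,[520,30,95])]:
  for pit in (0,15,30,45,60,75,90):
    Rm=Rt(yaw,pit); print(nm,pit,ik(k,Rm,np.array(p)+19*Rm[:,0]))
E
```

```text
k [ -9.12 192.96 607.78 463.27 344.04] resid [-1.26 -0.19  0.56 -2.7   0.98 -1.11  3.03 -1.55  0.55] [3.23 2.   0.67 0.28 0.13]
hook 0 [0.69 1.25 2.84 2.18]
hook 15 [0.65 0.87 2.86 1.75]
hook 30 [0.55 0.45 2.76 1.11]
hook 45 [0.43 0.22 2.61 0.54]
hook 60 [0.33 0.16 2.44 0.22]
hook 75 [0.25 0.19 2.27 0.44]
hook 90 [0.19 0.28 2.1  0.76]
rail 0 [0.08 0.48 2.73 1.64]
rail 15 [0.08 0.18 2.63 0.97]
rail 30 [0.08 0.02 2.47 0.4 ]
rail 45 [ 0.07 -0.02  2.29  0.08]
rail 60 [0.06 0.03 2.11 0.48]
rail 75 [0.06 0.13 1.92 0.83]
rail 90 [0.05 0.25 1.74 1.16]
rail+ 0 [0.09 0.36 2.74 1.52]
rail+ 15 [0.09 0.07 2.62 0.85]
rail+ 30 [ 0.08 -0.06  2.45  0.29]
rail+ 45 [ 0.07 -0.08  2.27  0.17]
rail+ 60 [ 0.06 -0.02  2.08  0.55]
rail+ 75 [0.06 0.08 1.9  0.9 ]
rail+ 90 [0.05 0.21 1.72 1.21]
lug 0 [0.59 1.76 2.84 2.24]
lug 15 [0.53 1.65 2.99 2.26]
lug 30 [0.38 1.14 2.98 1.86]
lug 45 [0.22 0.57 2.83 1.02]
lug 60 [0.09 0.34 2.65 0.39]
lug 75 [-0.    0.3   2.48  0.13]
lug 90 [-0.06  0.36  2.31  0.48]
bask hang 0 [0.1  1.29 2.81 2.52]
bask hang 15 [0.1  0.94 2.84 1.94]
bask hang 30 [0.09 0.53 2.74 1.17]
bask hang 45 [0.08 0.3  2.58 0.53]
bask hang 60 [0.07 0.24 2.4  0.03]
bask hang 75 [0.06 0.28 2.22 0.39]
bask hang 90 [0.06 0.36 2.03 0.74]
```

The wrist view from (387,17,198) shows the hook (arc near 238,140–190), its holder (265,210), the basket (378,220) with its lug towards the robot (365,270), and the tray (315,150). I'll zoom in and cross-check against the top view.

Run:
```python
from h import *
b=cv2.imread('pics/w1.png')[...,::-1]; crop(b,215,110,425,300,3.8,'w1c')
T=np.load('T1.npy')
for X in [[583.5,29,14],[489.5,87,45],[480.6,-44.7,35],[405,-23,38],[469,90,34],[526,-34,35],[434,-55,35]]: print(X,(proj('wrist',np.array(X),T)-[215,110])*3.8)
```

```text
[583.5, 29, 14] [391.32 163.46]
[489.5, 87, 45] [178.33 368.4 ]
[480.6, -44.7, 35] [632.01 417.83]
[405, -23, 38] [567.56 680.14]
[469, 90, 34] [167.4  448.33]
[526, -34, 35] [588.26 281.  ]
[434, -55, 35] [680.16 576.23]
```

View pics/w1c.png

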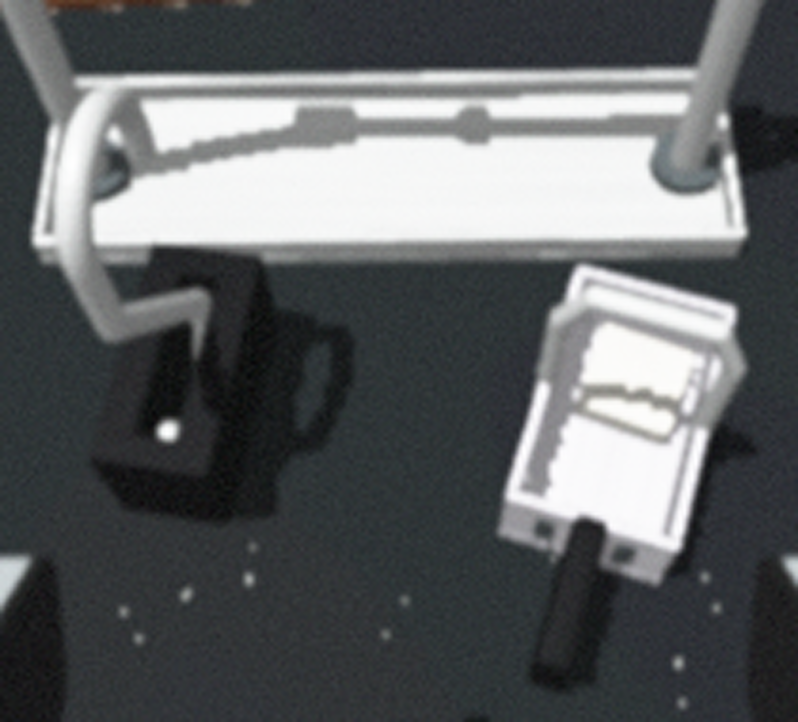

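Run:
```python
from h import *
T=np.load('T1.npy'); w=lambda u,v:(215+u/3.8,110+v/3.8)
g=lambda p,z: onz('wrist',w(*p),z,T)[:2]
a=[g(p,35) for p in [(582,268),(738,305),(668,552),(505,500)]]; print('basket',*a,np.mean(a,0),[np.linalg.norm(a[i]-a[i-1]) for i in range(4)])
print('lug',g((552,668),38), g((592,525),38))
a=[g(p,14) for p in [(78,78),(700,70),(745,240),(35,238)]]; print('tray',*a,np.mean(a,0))
print('low end',g((168,430),34)); print('kink',g((117,325),101),'arc top',g((105,95),153),'left mid',g((68,220),129))
a=[g(p,45) for p in [(155,250),(263,260),(210,475),(95,458)]]; print('holder',*a,np.mean(a,0))
t=lambda u,v:(220+u/6,175+v/6)
print(tri([ray('wrist',w(168,430),T),ray('top',t(211,435))]))
print(tri([ray('wrist',w(582,268),T),ray('top',t(460,317))]))
print(tri([ray('wrist',w(738,305),T),ray('top',t(555,345))]))
```

```text
basket [530.58 -32.27] [518.35 -79.04] [440.73 -52.19] [454.87  -7.52] [486.13 -42.76] [np.float64(79.660371507566), np.float64(48.348526398390945), np.float64(82.13358642104858), np.float64(46.85067755342158)]
lug [408.02 -19.05] [447.08 -31.23]
tray [619.35 143.83] [625.6  -80.99] [554.33 -89.84] [551.54 148.36] [587.71  30.34]
low end [474.72  90.48]
kink [474.8   89.67] arc top [503.16  83.76] left mid [486.86  95.77]
holder [529.1   98.53] [526.09  65.29] [457.12  74.6 ] [461.51 107.3 ] [493.46  86.43]
(array([467.89,  87.46,  50.18]), [np.float64(0.966676364845447), np.float64(0.9666763648454041)])
(array([525.63, -32.71,  42.35]), [np.float64(1.6251022312366494), np.float64(1.6251022312366996)])
(array([511.76, -78.87,  43.71]), [np.float64(2.9820499451379767), np.float64(2.98204994513803)])
```

```bash
cat >> h.py <<'E'
def flip(Rm,deg=180): return Rm@R.from_euler('x',deg,degrees=True).as_matrix()
HOOK=np.array([491.5,86.5,129]); HY=-.115
E
python3 - <<'E'
from h import *
from kin import ik,fit,D
Rm=Rt(HY,75); g=HOOK+np.array([-20*np.cos(HY),-20*np.sin(HY),-14]); tcp=g+19*Rm[:,0]; pre=tcp-90*Rm[:,0]
print(g,tcp,pre)
A=[430,60,230]
plan([(Rt(0,80),A),(flip(Rt(-.03,80),-45),A),(flip(Rt(-.05,80),-90),pre),(flip(Rt(-.1,80),-135),pre),(flip(Rm,-180),pre)])
E
```

```text
[471.63  88.79 115.  ] [476.52  88.23  96.65] [453.38  90.9  183.58]
[  8.1 -42.5 -53.1   0.8 -33.9   1.5]
[  8.1 -42.5 -53.1 -41.3 -32.9 -11.1]
[ 58.6 -72.  -37.9 -83.8 -28.5 -24.2]
[  58.6  -72.   -37.9 -124.3  -20.7  -36.8]
[  58.6  -72.   -37.9 -167.9   -7.2  -43.2]
```

Call:
drive_tool(
  rows=[8,-42,-53,0.8,-33.9,1.5,100,8,-42,-53,0.8,-33.9,1.5,100,8,-42,-53,0.8,-33.9,1.5,100,8,-42,-53,0.8,-33.9,1.5,100,8,-42,-53,-41.3,-32.9,-11.1,100,8,-42,-53,-41.3,-32.9,-11.1,100,8,-42,-53,-41.3,-32.9,-11.1,100,8,-42,-53,-41.3,-32.9,-11.1,60,58,-72,-38,-83.8,-28.5,-24.2,50,58,-72,-38,-83.8,-28.5,-24.2,45],
)

```text
clock: 3.2
eef_pos: [452.4, 90.7, 180.8]
tcp_rot: [2.281, 1.376, 0.165]
contact_force: [-0.7, -1.2, -0.1]
opening: 0.453
```

Run:
```python
from h import *
print(r.sense()['qpos'],r.sense()['qvel'],toolT())
Rm=Rt(HY,75); pre=[453.4,90.9,195]
plan([(flip(Rt(-.08,80),-100),pre),(flip(Rt(-.1,78),-140),pre),(flip(Rm,-180),pre)])
```

```text
[ 0.2   0.06  2.15 -0.01  0.73  0.75] [ 0.04 -0.   -0.09 -0.13  0.21 -1.36] [[  0.19   0.84  -0.51 452.44]
 [  0.03  -0.52  -0.85  90.71]
 [ -0.98   0.15  -0.13 180.77]
 [  0.     0.     0.     1.  ]]
[-13.8   2.8  -2.5 -36.9  -2.8  -0.4]
[-13.8   2.8  -2.5 -75.8  -3.3   0.6]
[ -13.8    2.8   -2.5 -115.    -5.8    2.3]
```

Call:
drive_tool(
  rows=[-14,3,-2.5,-37,-3,0,45,-14,3,-2.5,-37,-3,0,45,-14,3,-2.5,-37,-3,0,45,-14,3,-2.5,-76,-3,0.6,45,-14,3,-2.5,-76,-3,0.6,45,-14,3,-2.5,-76,-3,0.6,45,-14,3,-2.5,-115,-6,2,45,-14,3,-2.5,-115,-6,2,45,-14,3,-2.5,-115,-6,2,45,-14,3,-2.5,-115,-6,2,45],
)

```text
clock: 4.45
eef_pos: [453.6, 89.5, 195.2]
tcp_rot: [0.104, 1.32, -0.149]
contact_force: [0.3, 0.7, -0.2]
opening: 0.454
```

Call:
drive_tool(
  rows=[0,0,0,-8,0,0,45,0,0,0,-8,0,0,45],
)

```text
clock: 4.7
eef_pos: [453.7, 88.5, 195.2]
tcp_rot: [-0.038, 1.32, -0.154]
contact_force: [-0.4, 0.2, -0.4]
opening: 0.454
```

Run:
```python
from h import *
T=toolT(); np.save('T2.npy',T); print(T,r.sense()['qpos'],r.sense()['qvel'],r.sense()['tcp_rot'],r.sense()['clock'])
im=grab_frame('wrist'); save(im,'w2')
Rm=Rt(HY,75);plan([(flip(Rm),[453.4,90.9,195])],T)
```

```text
[[  0.25   0.12   0.96 453.71]
 [ -0.04   0.99  -0.11  88.49]
 [ -0.97  -0.01   0.25 195.22]
 [  0.     0.     0.     1.  ]] [ 0.26  0.03  2.16 -0.15  0.73 -1.09] [ 0.    0.   -0.    0.   -0.    0.08] [-0.04  1.32 -0.15] 4.7
[ 0.   2.4 -0.6  0.  -0.6  0.5]
```

View pics/w2.png

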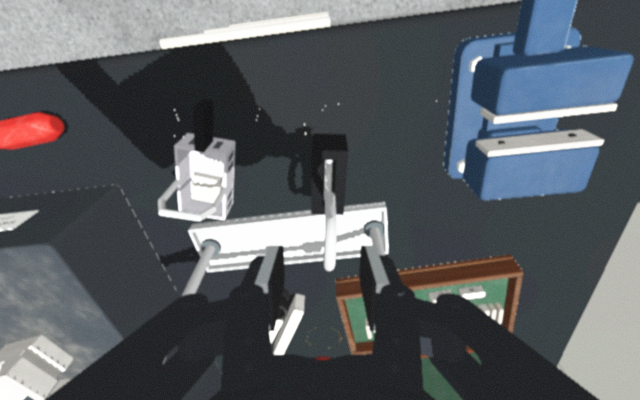

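This wrist view is upside down, with image-up towards the robot. It shows the hook edge-on at column ≈ 330 (rows 160–265) between the fingers (268 and 375). The basket is at (205,180) and the tray at (290,240).

Run:
```python
from h import *
T=np.load('T2.npy'); b=cv2.imread('pics/w2.png')[...,::-1]; crop(b,150,90,410,290,3,'w2c')
h=lambda x,z,H=HOOK,yw=HY:H+[x*np.cos(yw),x*np.sin(yw),z]
for x,z in [(-20,-95),(-20,-14),(-24,0),(0,24),(20,-14)]: print((x,z),(proj('wrist',h(x,z),T)-[150,90])*3)
for X in [[583.5,29,14],[483,-44,35]]: print(X,(proj('wrist',np.array(X),T)-[150,90])*3)
```

```text
(-20, -95) [527.89 203.26]
(-20, -14) [528.95 336.62]
(-24, 0) [529.32 354.02]
(0, 24) [529.05 499.64]
(20, -14) [527.93 459.8 ]
[583.5, 29, 14] [412.48 447.22]
[483, -44, 35] [143.67 275.19]
```

View pics/w2c.png

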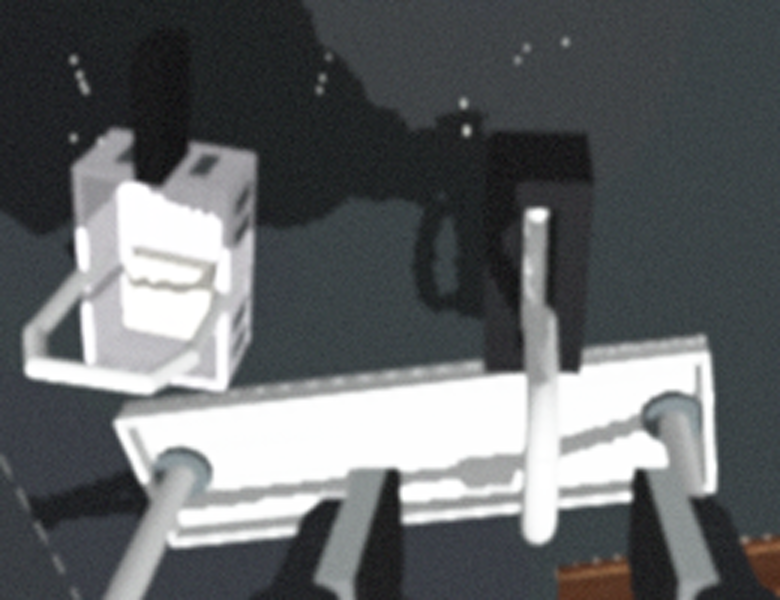

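```bash
sed -i 's/^HOOK=.*/HOOK=np.array([494,88.4,129]); HY=-.115/' h.py
python3 - <<'E'
from h import *
Rm=flip(Rt(HY,75)); g=HOOK+np.array([-20*np.cos(HY),-20*np.sin(HY),-14]); tcp=g+19*Rm[:,0]
plan([(Rm,tcp-50*Rm[:,0]),(Rm,tcp)])
E
```

```text
[51.7  4.8 -0.9 -0.1 -0.6  0.5]
[101.7   5.3  -0.3  -0.1  -0.6   0.5]
```

Call:
drive_tool(
  rows=[20,5,-1,0,-0.6,0.5,45,51,5,-1,0,-0.6,0.5,45,75,5,-1,0,-0.6,0.5,45,98,5,0,0,-0.6,0.5,45,101,5,0,0,-0.6,0.5,45,101,5,0,0,-0.6,0.5,45],
  newtons=80,
)

```text
clock: 5.5
eef_pos: [479.1, 89.6, 97.6]
tcp_rot: [0.0, 1.31, -0.119]
contact_force: [-0.6, 0.8, -0.1]
opening: 0.453
```

Run:
```python
from h import *
T=toolT(); np.save('T3.npy',T); print(T[:3,3],r.sense()['tcp_rot'])
for n in ['wrist','side']: save(grab_frame(n),n+'3')
a=cv2.imread('pics/side3.png')[...,::-1]; crop(a,300,180,420,320,4,'side3c')
```

```text
[479.13  89.63  97.58] [ 0.    1.31 -0.12]
```

View pics/wrist3.png

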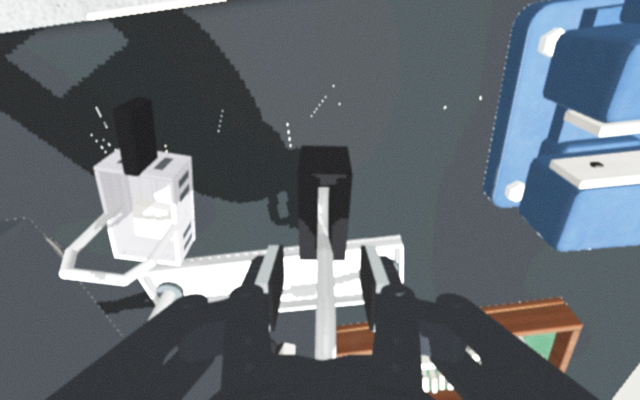

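View pics/side3c.png

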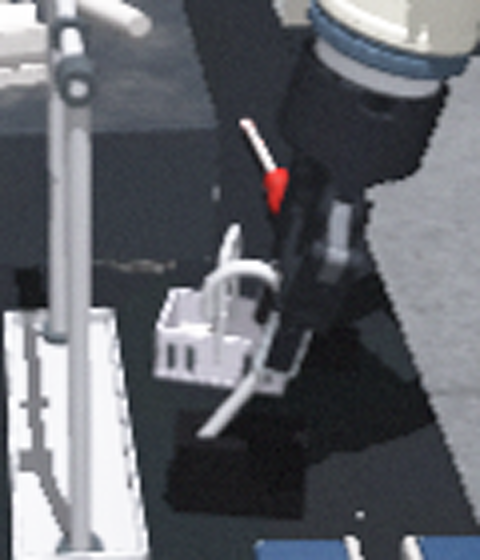

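The hook is centred between the pads (325 between 268 and 380). In the side view the finger tips straddle the upright bar at its kink, so I'll close.

Call:
drive_tool(
  rows=[0,0,0,0,0,0,0,0,0,0,0,0,0,0,0,0,0,0,0,0,0,0,0,0,0,0,0,0],
  newtons=80,
)

```text
clock: 6.1
eef_pos: [480.0, 90.2, 99.1]
tcp_rot: [0.005, 1.307, -0.113]
contact_force: [-2.5, -0.3, 8.1]
opening: 0.082
```

Run:
```python
from h import *
T=toolT(); np.save('T4.npy',T); s=r.sense(); print(T[:3,3],s['tcp_rot'],s['opening']*85,s['contact_force'])
for n in ['wrist']: save(grab_frame(n),n+'4')
```

```text
[480.03  90.18  99.05] [ 0.    1.31 -0.11] 6.943367677376793 [-2.54 -0.33  8.08]
```

View pics/wrist4.png

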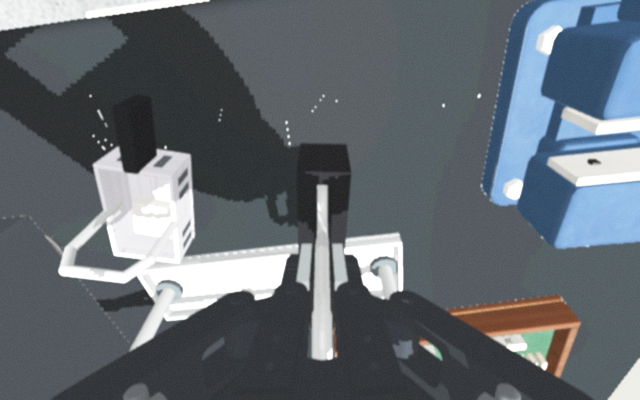

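Run:
```python
from h import *
T=np.load('T4.npy')
print('low end', onz('wrist',(322,187),34,T), 'expected', HOOK+[-20,2.3,-95])
Rm=flip(Rt(.03,75)); 
plan([(T[:3,:3],T[:3,3]+[0,0,70]),(T[:3,:3],T[:3,3]+[0,0,185]),(Rm,[510,30,284])])
```

```text
low end [476.83  90.45  34.  ] expected [474.   90.7  34. ]
[-67.6   0.1  18.3   0.   -0.    0. ]
[-178.6    0.2   48.2    0.    -0.     0. ]
[-169.   -56.    83.8   -8.2    0.1    2.1]
```

Call:
drive_tool(
  rows=[-15,0,4,0,0,0,0,-40,0,11,0,0,0,0,-68,0,18,0,0,0,0,-105,0,28,0,0,0,0,-143,0,38,0,0,0,0,-178,0,48,0,0,0,0,-175,-25,60,-4,0,1,0,-170,-50,75,-8,0,2,0,-169,-56,84,-8.2,0,2.1,0,-169,-56,84,-8.2,0,2.1,0],
)

```text
clock: 7.4
eef_pos: [510.4, 29.8, 284.0]
tcp_rot: [-0.001, 1.308, 0.026]
contact_force: [-0.4, -0.1, -0.7]
opening: 0.078
```

Run:
```python
from h import *
T=toolT(); np.save('T5.npy',T); s=r.sense(); print(T[:3,3],s['tcp_rot'],s['opening']*85,s['contact_force'],s['qvel'],s['qpos'])
for n in ['wrist','side','top']: save(grab_frame(n),n+'5')
crop(grab_frame('side'),270,120,400,270,4,'side5c')
```

```text
[510.37  29.78 283.99] [-0.    1.31  0.03] 6.621513002244135 [-0.35 -0.11 -0.71] [ 0.02 -0.01  0.01 -0.    0.    0.01] [ 0.06 -0.02  1.99 -0.01  0.91 -1.53]
```

View pics/wrist5.png

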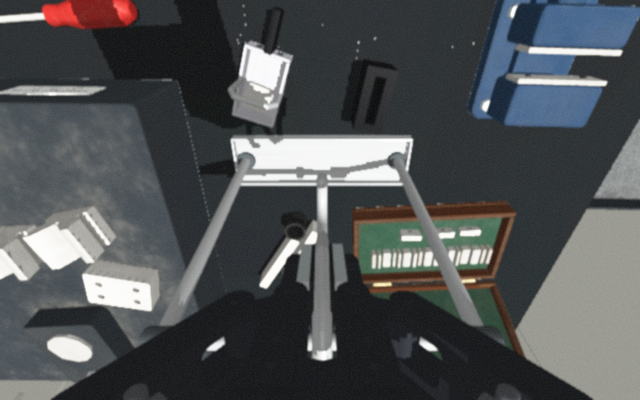

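View pics/side5c.png

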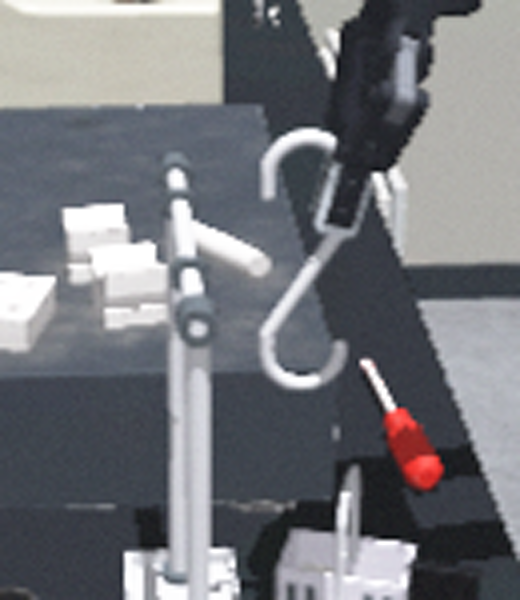

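View pics/top5.png

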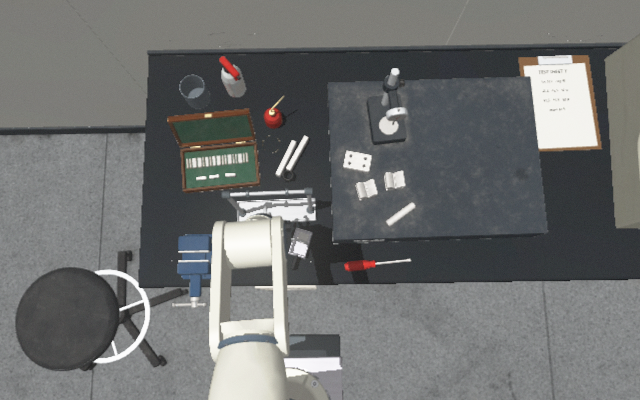

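```bash
python3 - <<'E'
from h import *
s=lambda u,v:(270+u/4,120+v/4)
def ony(uv,y): 
    o,d=ray('side',uv); return o+d*(y-o[1])/d[1]
T=np.load('T5.npy');p=T[:3,3]
print('tcp->tip')
for nm,q in [('free end up outer-left',(261,190)),('free end up tip',(267,198)),('curl top',(305,128)),('low left',(261,335)),('low right tip',(340,345)),('low bottom',(305,388))]:
    X=ony(s(*q),29.8); print(nm,X,'rel tcp',X-p)
print('pred rail collars px', [(proj('side',np.array(X))-[270,120])*4 for X in ([582.5,80,280],[585.5,-20,280],[584,30,280],[581,135,280],[587,-75,280])])
for q,y in [((180,207),-20),((190,281),80),((185,242),30),((178,163),-75),((198,325),137)]: print('rail',ony(s(*q),y))
E
python3 - <<'E'
import sys; sys.path.insert(0,'.')
import os; os.chdir('.')
from h import *
b=cv2.imread('pics/side5.png')[...,::-1]; crop(b,300,145,370,225,9,'side5d')
E
```

```text
tcp->tip
free end up outer-left [544.35  29.8  303.81] rel tcp [33.98  0.02 19.82]
free end up tip [541.18  29.8  299.34] rel tcp [30.81  0.02 15.35]
curl top [522.22  29.8  336.9 ] rel tcp [11.84  0.02 52.91]
low left [543.5  29.8 221. ] rel tcp [ 33.12   0.02 -62.99]
low right tip [500.61  29.8  214.09] rel tcp [ -9.76   0.02 -69.9 ]
low bottom [519.05  29.8  188.49] rel tcp [  8.67   0.02 -95.5 ]
pred rail collars px [array([190.81, 271.13]), array([179.58, 201.44]), array([184.89, 234.41]), array([197.81, 316.66]), array([174.59, 168.83])]
rail [585.3  -20.   276.73]
rail [582.94  80.   274.7 ]
rail [583.98  30.   275.73]
rail [584.98 -75.   283.54]
rail [581.   137.   276.66]
```

View pics/side5d.png

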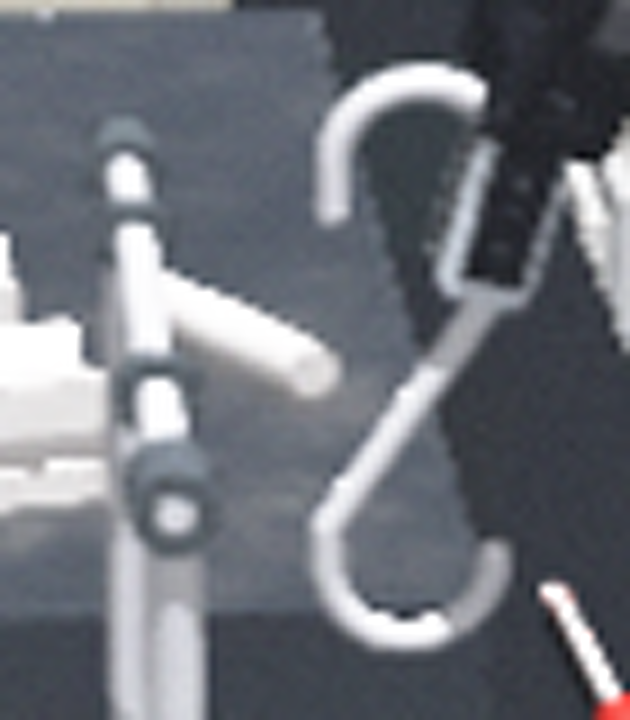

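Both the side and wrist views show the hook upright and firmly gripped. The free-end bar is 43 mm short of the rail in x, with 15 mm or more of clearance above it. It is centred in y on the tray (column 322 between 232 and 412). Next I'll move in over the rail.

Run:
```python
from h import *
T=np.load('T5.npy');R0=T[:3,:3];p=T[:3,3]
plan([(R0,p+[30,0,0]),(R0,p+[57,1,0])],T)
```

```text
[ 7.8 -0.8 29.   0.   0.   0. ]
[14.8 -0.5 55.   0.   0.   0. ]
```

Call:
drive_tool(
  rows=[4,-0.4,14.5,0,0,0,0,8,-0.8,29,0,0,0,0,11.5,-0.6,43,0,0,0,0,15,-0.5,55,0,0,0,0,15,-0.5,55,0,0,0,0],
)

```text
clock: 8.22
eef_pos: [567.6, 32.0, 283.3]
tcp_rot: [-0.002, 1.308, 0.028]
contact_force: [-0.3, 1.1, -1.4]
opening: 0.078
```

Run:
```python
from h import *
T=toolT(); np.save('T6.npy',T); s=r.sense(); print(T[:3,3],s['opening']*85,s['contact_force'])
b=grab_frame('side');save(b,'side6'); crop(b,285,130,355,225,8,'side6d')
```

```text
[567.62  31.97 283.28] 6.589085926551885 [-0.33  1.12 -1.38]
```

View pics/side6d.png

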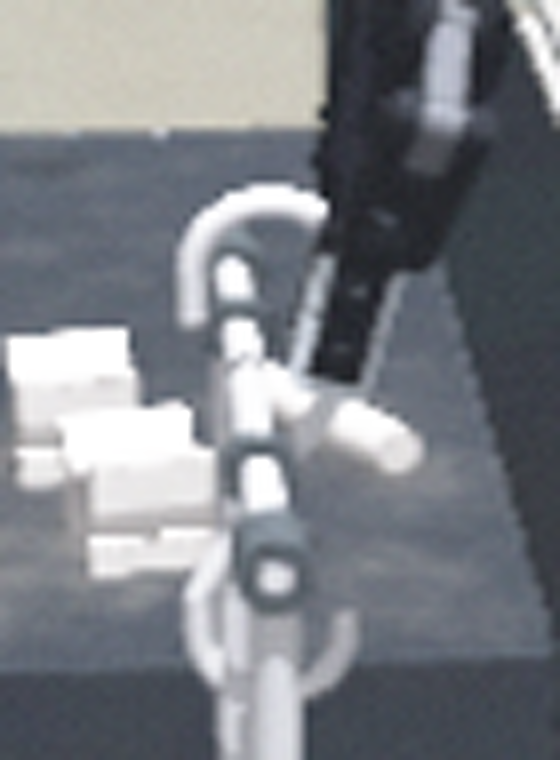

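Run:
```python
from h import *
T=toolT();R0=T[:3,:3];p=T[:3,3]
plan([(R0,p+[0,0,-15]),(R0,p+[1.5,0,-30]),(R0,p+[4,0,-38]),(R0,p+[4,0,-42])],T)
```

```text
[14.5  0.  -3.9  0.   0.   0. ]
[29.4 -0.  -6.3  0.   0.   0. ]
[37.7 -0.1 -6.   0.   0.   0. ]
[41.6 -0.1 -7.   0.   0.   0. ]
```

Call:
drive_tool(
  rows=[14.5,0,-4,0,0,0,0,29,0,-6,0,0,0,0,37.5,0,-6,0,0,0,0,41.5,0,-7,0,0,0,0,41.5,0,-7,0,0,0,0],
)

```text
clock: 8.9
eef_pos: [570.8, 32.0, 241.0]
tcp_rot: [-0.002, 1.309, 0.028]
contact_force: [0.2, -0.4, -1.5]
opening: 0.078
```

Run:
```python
from h import *
T=toolT(); np.save('T7.npy',T); s=r.sense(); print(T[:3,3],s['opening']*85,s['contact_force'])
b=grab_frame('side');save(b,'side7'); crop(b,285,130,355,225,8,'side7d')
R0=T[:3,:3];p=T[:3,3]; plan([(R0,p+[0,0,-3]),(R0,p+[0,0,-5])],T)
```

```text
[570.79  32.02 241.01] 6.66441815957082 [ 0.17 -0.43 -1.48]
[ 2.9  0.  -0.8  0.   0.   0. ]
[ 4.8  0.  -1.3  0.   0.   0. ]
```

View pics/side7d.png

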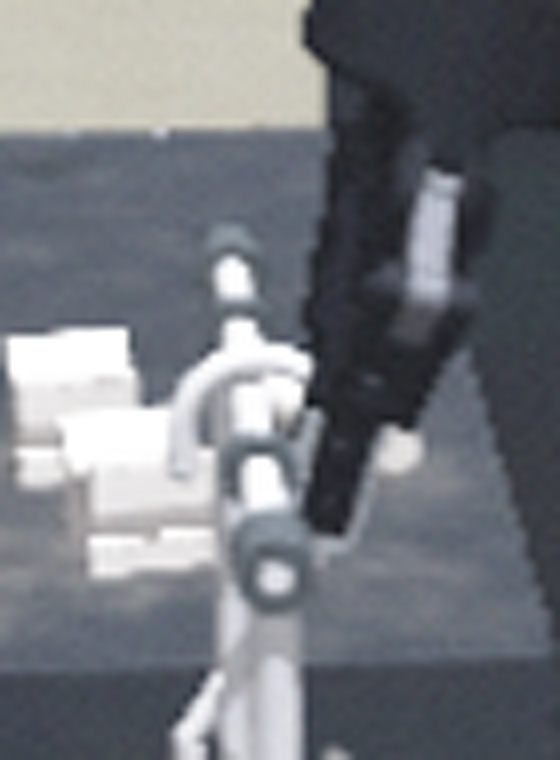

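The curl is over the rail, with its top at about (250,350) and the rail visible beneath it, but there is no contact force yet. I'll lower it in small steps.

Call:
drive_tool(
  rows=[1.5,0,-0.4,0,0,0,0,3,0,-0.8,0,0,0,0,3,0,-0.8,0,0,0,0],
)

```text
clock: 9.32
eef_pos: [571.3, 32.0, 238.9]
tcp_rot: [-0.002, 1.308, 0.028]
contact_force: [-2.4, -0.1, 2.5]
opening: 0.078
```

Call:
drive_tool(
  rows=[1,0,-0.3,0,0,0,0,1.5,0,-0.4,0,0,0,0,1.5,0,-0.4,0,0,0,0],
)

```text
clock: 9.7
eef_pos: [571.8, 32.1, 238.6]
tcp_rot: [-0.002, 1.306, 0.028]
contact_force: [-5.9, -0.9, 9.1]
opening: 0.075
```

Call:
drive_tool(
  rows=[0,0,0,0,0,0,20,0,0,0,0,0,0,35,0,0,0,0,0,0,35,0,0,0,0,0,0,35],
)

```text
clock: 10.2
eef_pos: [571.7, 32.1, 238.4]
tcp_rot: [-0.002, 1.306, 0.028]
contact_force: [0.0, -0.8, -0.6]
opening: 0.346
```

Run:
```python
from h import *
T=toolT(); np.save('T8.npy',T); s=r.sense(); print(T[:3,3],s['opening']*85,s['contact_force'])
save(grab_frame('wrist'),'wrist8')
b=grab_frame('side');save(b,'side8'); crop(b,285,130,355,225,8,'side8d')
R0=T[:3,:3];p=T[:3,3]; plan([(R0,p+[-15,0,0]),(R0,p+[-50,0,0]),(R0,p+[-90,0,40])],T)
```

```text
[571.69  32.06 238.38] 29.404363045088292 [ 0.03 -0.76 -0.63]
[ -3.9   0.5 -14.5   0.    0.    0. ]
[-13.1   1.5 -48.2   0.    0.    0. ]
[-62.1   2.7 -76.4   0.    0.    0. ]
```

View pics/wrist8.png

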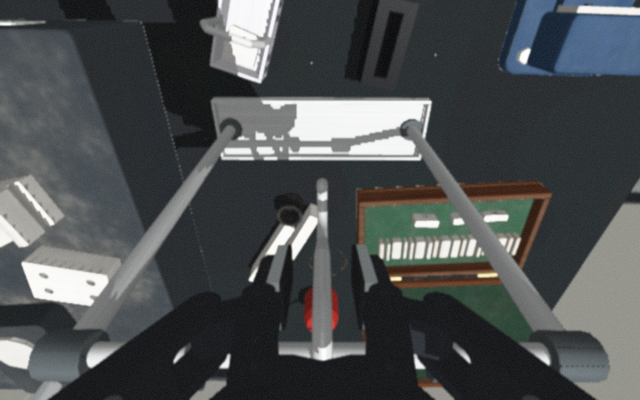

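View pics/side8d.png

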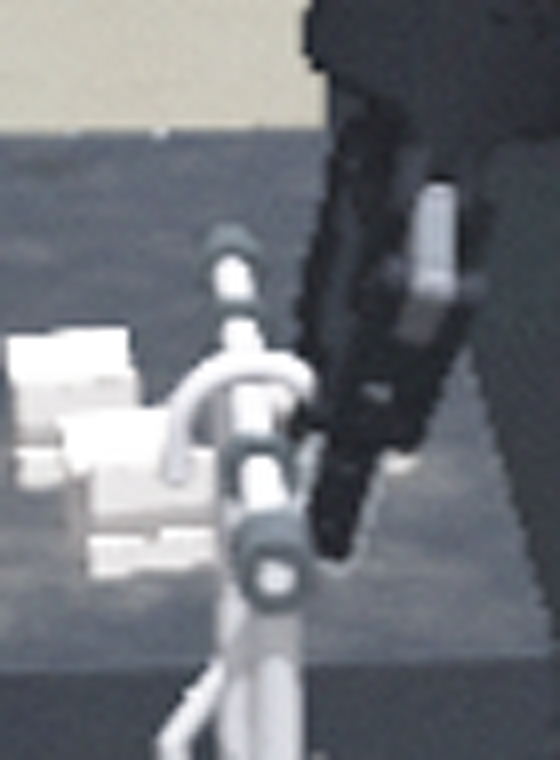

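Released: the hook hangs on the rail, edge-on at column 322, midway between the collars (60 and 575). I'll retreat and plan the lug grasp.

```bash
cat >> h.py <<'E'
BASK=np.array([487.,-42,0]); BY=-.31
def bk(x,z,B=None,y=None):
    B=BASK if B is None else B; y=BY if y is None else y
    return B+np.array([x*np.cos(y),x*np.sin(y),z])
E
python3 - <<'E'
from h import *
from kin import ik
k=[-9.12,192.96,607.78,463.27,344.04]
for pit in (75,80,85,90):
    Rm=Rt(BY,pit); g=bk(-69,27); print(pit,g,ik(k,Rm,g+19*Rm[:,0]),ik(k,Rm,g+[0,0,80]+19*Rm[:,0]))
T=toolT(); Rm=flip(Rt(BY,85)); g=bk(-69,27);t=g+19*Rm[:,0]
R0=T[:3,:3];p=T[:3,3]
plan([(R0,p+[-15,0,0]),(R0,p+[-60,0,5]),(flip(Rt(0,80)),[450,0,200]),(Rm,t+[0,0,110])],T)
E
```

```text
75 [421.29 -20.95  27.  ] [0.01 0.3  2.47 0.15] [0.01 0.13 2.38 0.39]
80 [421.29 -20.95  27.  ] [-0.01  0.32  2.41  0.26] [-0.01  0.15  2.33  0.49]
85 [421.29 -20.95  27.  ] [-0.03  0.34  2.35  0.37] [-0.03  0.18  2.27  0.6 ]
90 [421.29 -20.95  27.  ] [-0.05  0.36  2.29  0.49] [-0.05  0.22  2.22  0.7 ]
[ -3.9   0.5 -14.5   0.    0.    0. ]
[-20.5   1.8 -56.6   0.    0.    0. ]
[   5.   -28.4 -128.4    1.7    5.2   -0.3]
[  76.8  -49.  -176.7   19.2   10.1   -3.4]
```

Call:
drive_tool(
  rows=[-4,0.5,-14.5,0,0,0,35,-12,1,-35,0,0,0,35,-20,2,-57,0,0,0,35,-10,-8,-90,1,3,0,40,5,-28,-128,2,5,0,40,40,-40,-150,9,8,-2,40,77,-49,-177,19.2,10.1,-3.4,40,77,-49,-177,19.2,10.1,-3.4,40,77,-49,-177,19.2,10.1,-3.4,40],
)

```text
clock: 11.42
eef_pos: [423.4, -21.3, 119.0]
tcp_rot: [0.001, 1.482, -0.305]
contact_force: [0.4, 0.1, 0.8]
opening: 0.4
```

Run:
```python
from h import *
T=toolT(); np.save('T9.npy',T); s=r.sense(); print(T[:3,3],s['tcp_rot'],s['contact_force'],s['qvel'],s['qpos'])
b=grab_frame('wrist');save(b,'wrist9')
save(grab_frame('side'),'side9')
for X in [bk(-82,38),bk(-40,38),bk(40,35)+[25*np.sin(-BY)*0,0,0],bk(0,88)]: print(proj('wrist',X,T))
crop(cv2.imread('pics/side9.png')[...,::-1],270,130,400,310,4,'side9c')
```

```text
[423.37 -21.32 118.98] [ 0.    1.48 -0.3 ] [0.39 0.1  0.77] [ 0.   -0.02 -0.02 -0.   -0.    0.01] [-0.03  0.16  2.21 -0.04  0.69 -1.27]
[321.33 177.42]
[321.07 228.6 ]
[320.67 306.93]
[320.76 315.19]
```

View pics/wrist9.png

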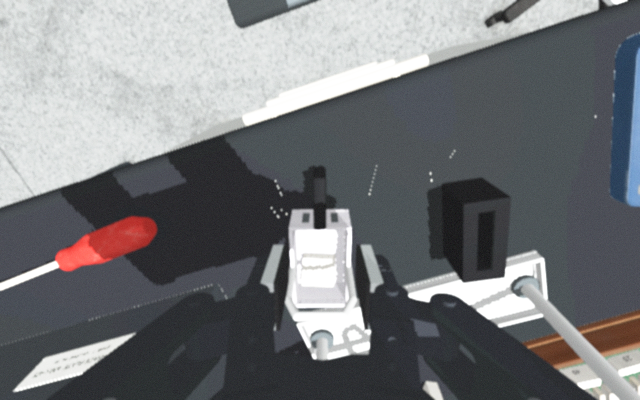

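View pics/side9c.png

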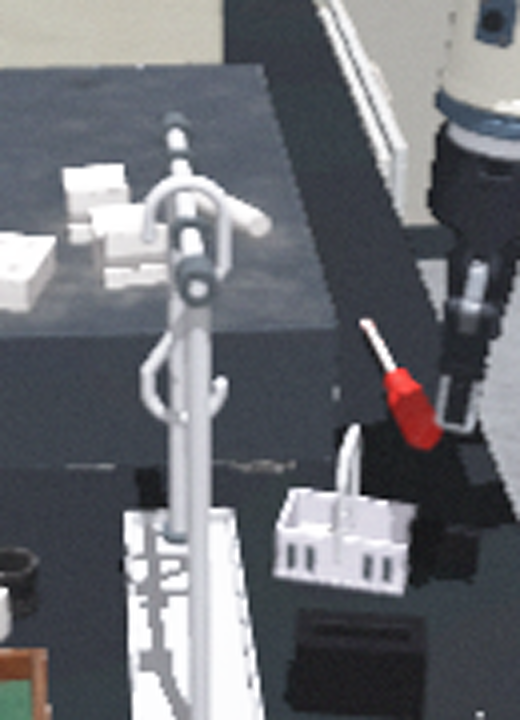

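Run:
```python
from h import *
T=np.load('T9.npy')
crop(cv2.imread('pics/wrist9.png')[...,::-1],270,150,390,330,4,'w9c')
o=lambda X:(proj('wrist',X,T)-[270,150])*4
for n,X in [('lug end top',bk(-82,38)),('lug end bottom',bk(-82,8)),('lug root top',bk(-40,38)),('near wall top',bk(-40,35)),('far wall top',bk(40,35)),('bail top',bk(0,88))]: print(n,o(X))
c=camT('wrist',T)[0][:3,3]; print(c)
```

```text
lug end top [205.32 109.7 ]
lug end bottom [205.31  62.87]
lug root top [204.29 314.41]
near wall top [204.3  307.25]
far wall top [202.68 627.71]
bail top [203.04 660.76]
[339.96   4.71 253.49]
```

View pics/w9c.png

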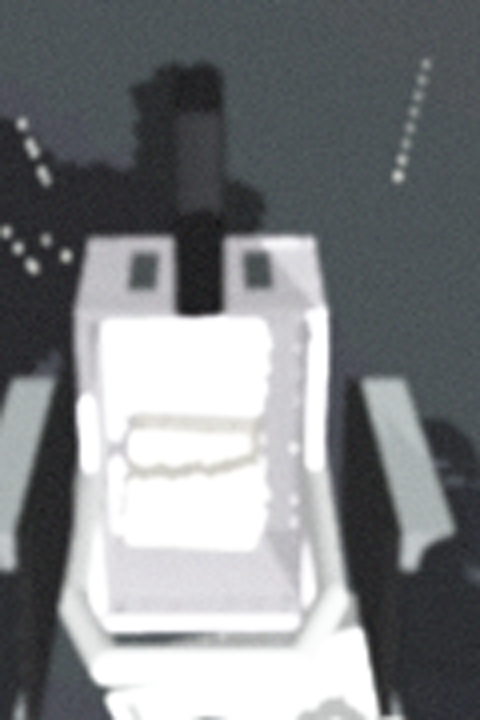

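The match is within 1–2 mm: near wall row 312 against 314 predicted, bail 655 against 660. The lug is centred between the fingers, so I'll descend and grip.

Run:
```python
from h import *
T=toolT(); Rm=flip(Rt(BY,85)); t=bk(-69,27)+[0,-1,0]+19*Rm[:,0]
plan([(Rm,t+[0,0,40]),(Rm,t)],T)
```

```text
[71.1 -1.5 -7.2  0.2  0.2 -0. ]
[110.9  -1.6 -10.8   0.2   0.2  -0. ]
```

Call:
drive_tool(
  rows=[35,-1,-4,0,0,0,40,71,-1.5,-7,0,0.2,0,40,95,-1.5,-9.5,0,0.2,0,40,111,-1.5,-11,0,0.2,0,40,111,-1.5,-11,0,0.2,0,40,111,-1.5,-11,0,0.2,0,0,111,-1.5,-11,0,0.2,0,0,111,-1.5,-11,0,0.2,0,0,111,-1.5,-11,0,0.2,0,0],
  newtons=110,
)

```text
clock: 12.65
eef_pos: [423.8, -22.3, 9.3]
tcp_rot: [0.015, 1.481, -0.292]
contact_force: [-2.1, -0.2, 8.0]
opening: 0.096
```

Run:
```python
from h import *
T=toolT(); np.save('T10.npy',T); s=r.sense(); print(T[:3,3],s['tcp_rot'],s['contact_force'],s['opening']*85)
save(grab_frame('wrist'),'wrist10'); save(grab_frame('side'),'side10')
plan([(T[:3,:3],T[:3,3]+[0,0,10])],T)
```

```text
[423.76 -22.33   9.25] [ 0.01  1.48 -0.29] [-2.07 -0.21  8.04] 8.170228925628873
[-10.    0.    0.9   0.    0.    0. ]
```

View pics/wrist10.png

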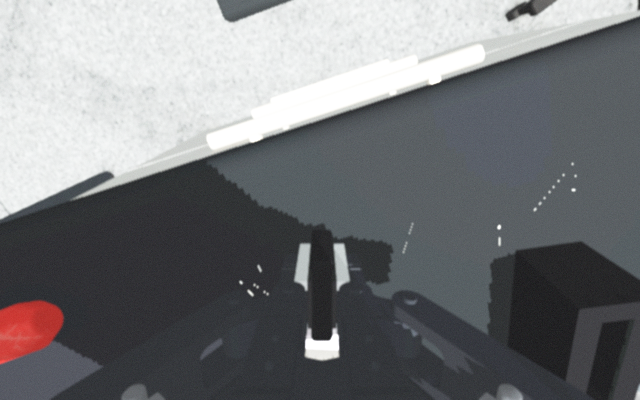

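Run:
```python
from h import *
T=toolT()
y0=T[:3,:3]; s=r.sense()['tcp_rot']
# final orientation: rotate about world z by delta so basket yaw -.305 -> .03
Rf=R.from_euler('z',.03+.30).as_matrix()@y0; print(R.from_matrix(Rf).as_euler('xyz'))
Rh=R.from_euler('z',.165).as_matrix()@y0
p=T[:3,3]
plan([(y0,p+[0,0,50]),(y0,p+[0,0,97]),(Rh,[442,4,106]),(Rf,[460.7,30,106.5])],T)
```

```text
[0.02 1.48 0.04]
[-49.8   0.1   4.5   0.    0.    0. ]
[-96.6   0.1   8.7   0.    0.    0. ]
[-95.5  30.7  18.   -9.4   0.    0.8]
[-95.   61.2  27.9 -18.8   0.    1.7]
```

Call:
drive_tool(
  rows=[-6,0,0.5,0,0,0,0,-25,0,2,0,0,0,0,-50,0,4.5,0,0,0,0,-75,0,6.5,0,0,0,0,-96.5,0,8.7,0,0,0,0,-96,15,13,-4.7,0,0.4,0,-95.5,31,18,-9.4,0,0.8,0,-95,46,23,-14,0,1.2,0,-95,61,28,-18.8,0,1.7,0,-95,61,28,-18.8,0,1.7,0],
)

```text
clock: 14.0
eef_pos: [461.2, 30.3, 107.2]
tcp_rot: [0.018, 1.48, 0.041]
contact_force: [-0.1, 0.1, -2.5]
opening: 0.102
```

Run:
```python
from h import *
T=toolT(); np.save('T11.npy',T); s=r.sense(); print(T[:3,3],s['tcp_rot'],s['contact_force'],s['opening']*85,s['qvel'])
save(grab_frame('wrist'),'wrist11');b=grab_frame('side'); save(b,'side11'); crop(b,300,150,400,270,6,'side11c')
b=grab_frame('top'); save(b,'top11'); crop(b,220,175,340,285,6,'top11c')
```

```text
[461.17  30.26 107.16] [0.02 1.48 0.04] [-0.1   0.13 -2.53] 8.678550779949129 [-0.01 -0.    0.02 -0.01  0.    0.04]
```

View pics/side11c.png

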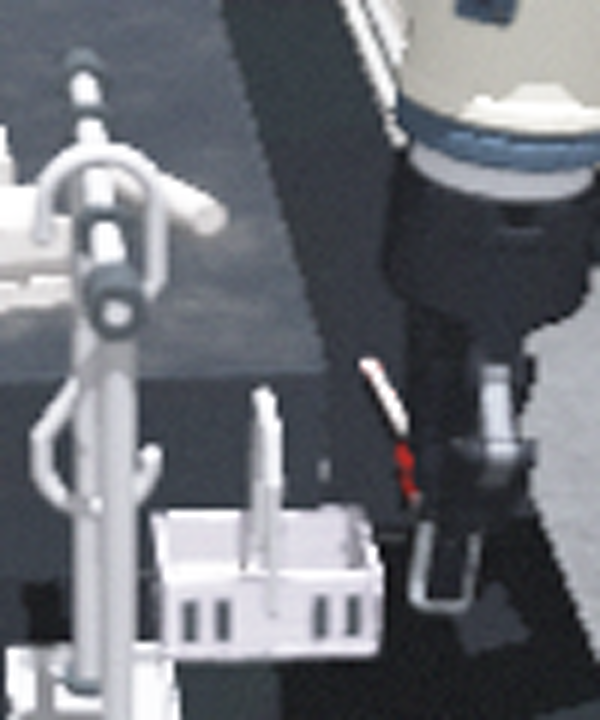

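View pics/wrist11.png

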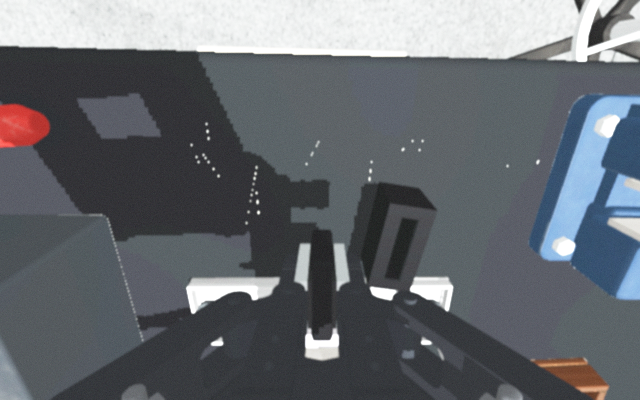

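View pics/top11c.png

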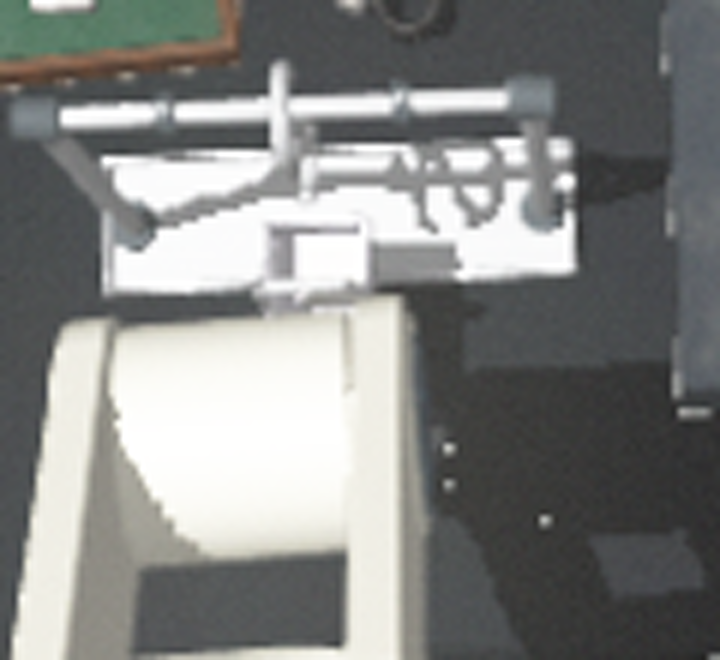

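Run:
```python
from h import *
T=np.load('T11.npy'); p=T[:3,3]
s=lambda X:(proj('side',np.array(X,float))-[300,150])*6
yw=.035; c=np.array([np.cos(yw),np.sin(yw),0]); n=np.array([-np.sin(yw),np.cos(yw),0])
B=p+67.3*c+[0,0,78.75]; print('bail pred',B)
for a in (16,0,-16): print('bail px',a,s(B+a*n))
print('basket rim near edges', s(B+25*n-40*c-[0,0,53]), s(B+25*n+40*c-[0,0,53]), s(B+25*n+40*c-[0,0,88]))
H=np.array([588.2,32.2,269])
for nm,d in [('freeend top',(-20,-95)),('low bottom',(0,-124)),('low left',(24,-100)),('curl top',(0,24)),('upper freeend',(20,-14))]: print(nm,s(H+d[0]*c+[0,0,d[1]]))
t=lambda u,v:(220+u/6,175+v/6)
print('top: hook low end',onz('top',t(308,180),174),'upper curl',onz('top',t(282,110),285),'basket far rim',onz('top',t(265,222),133),onz('top',t(368,222),133),'collars',onz('top',t(165,113),280),onz('top',t(400,100),280))
```

```text
bail pred [528.43  32.62 185.91]
bail px 16 [257.8  432.59]
bail px 0 [252.37 412.34]
bail px -16 [247.12 392.74]
basket rim near edges [367.32 569.08] [148.58 578.01] [148.61 660.1 ]
freeend top [143.11 442.26]
low bottom [ 89.39 513.72]
low left [ 23.26 458.89]
curl top [ 85.05 139.11]
upper freeend [ 29.45 242.19]
top: hook low end [571.59  29.24 174.  ] upper curl [581.74  30.   285.  ] basket far rim [559.3   53.27 133.  ] [558.47   4.78 133.  ] collars [582.32  80.29 280.  ] [586.26 -19.75 280.  ]
```

In the side view the bail top is at (263,400) and the hook's free end at (152,445) in the crop. Both agree with prediction to about 2 mm relative to each other. The top view shows their y values matching (29.2 and 29.0). Next I'll move in under the slanting bar.

Run:
```python
from h import *
T=toolT();R0=T[:3,:3];p=T[:3,3]
plan([(R0,p+[30,0,0]),(R0,p+[58,0,0])],T)
```

```text
[ 2.7 -0.6 29.9  0.   0.   0. ]
[ 5.2 -1.2 57.8  0.   0.   0. ]
```

Call:
drive_tool(
  rows=[0.5,-0.1,6,0,0,0,0,1.7,-0.4,18,0,0,0,0,2.7,-0.6,30,0,0,0,0,3.8,-0.8,42,0,0,0,0,4.8,-1,53,0,0,0,0,5.2,-1.1,58,0,0,0,0,5.2,-1.1,58,0,0,0,0],
)

```text
clock: 15.02
eef_pos: [518.4, 29.6, 106.5]
tcp_rot: [0.015, 1.482, 0.036]
contact_force: [-1.0, -0.8, -2.8]
opening: 0.094
```

Run:
```python
from h import *
T=toolT(); np.save('T12.npy',T); s=r.sense(); print(T[:3,3],s['tcp_rot'],s['contact_force'],s['qvel'])
b=grab_frame('side'); save(b,'side12'); crop(b,285,150,385,270,6,'side12c')
b=grab_frame('top'); crop(b,220,175,340,285,6,'top12c')
R0=T[:3,:3];p=T[:3,3]; plan([(R0,p+[0,0,-24]),(R0,p+[2,0,-28]),(R0,p+[2,0,-31])],T)
```

```text
[518.41  29.62 106.47] [0.02 1.48 0.04] [-0.95 -0.78 -2.83] [ 0.   -0.01  0.02 -0.    0.    0.  ]
[23.9 -0.  -2.1  0.   0.   0. ]
[28.1 -0.1 -0.5  0.   0.   0. ]
[31.1 -0.1 -0.8  0.   0.   0. ]
```

View pics/side12c.png

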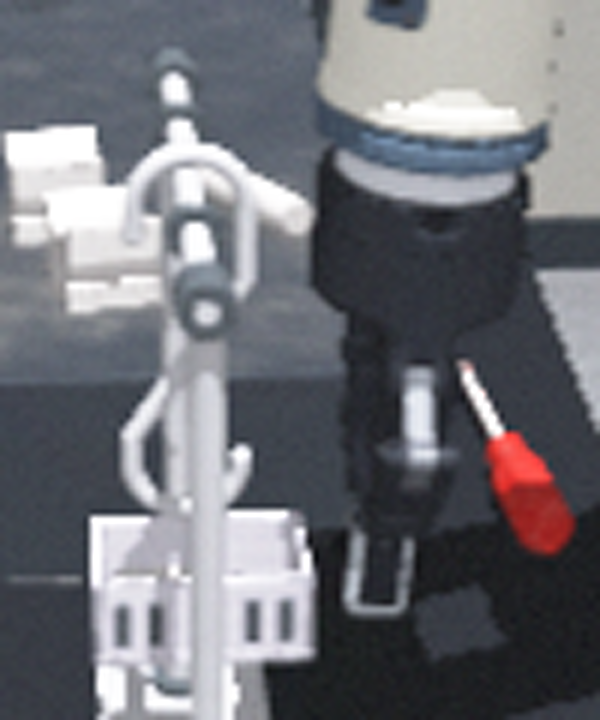

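View pics/top12c.png

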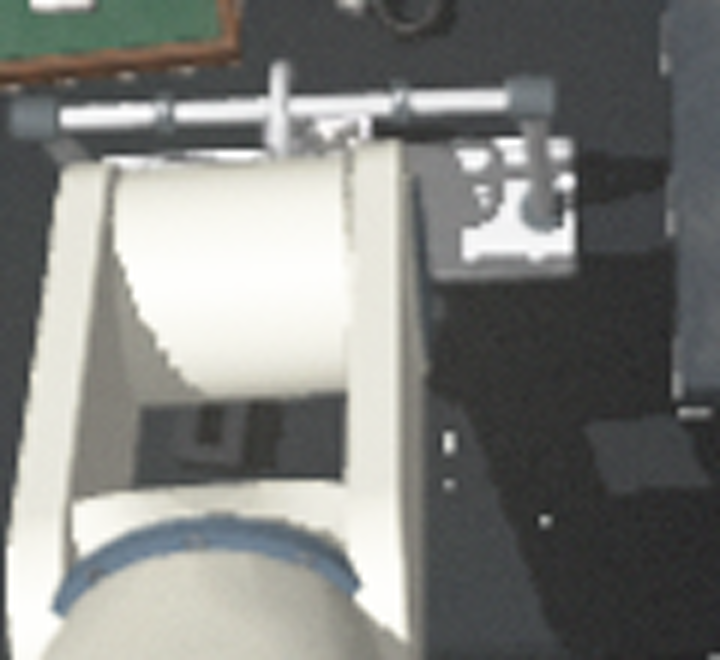

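The basket is under the hook. The bail column (about 196 in the crop, behind the post) lies between the free end (240) and the curl's centre (186), and the hook has not been disturbed. I'll lower onto the curl.

Call:
drive_tool(
  rows=[6,0,-0.5,0,0,0,0,14,0,-1,0,0,0,0,21,0,0,0,0,0,0,25,0,1,0,0,0,0,27,0,1,0,0,0,0,27,0,1,0,0,0,0],
)

```text
clock: 15.88
eef_pos: [521.1, 29.7, 79.5]
tcp_rot: [0.016, 1.482, 0.037]
contact_force: [0.2, 0.0, -2.0]
opening: 0.093
```

Run:
```python
from h import *
T=toolT(); np.save('T13.npy',T); s=r.sense(); print(T[:3,3],s['tcp_rot'],s['contact_force'],s['wrist_torque'])
b=grab_frame('side'); save(b,'side13'); crop(b,285,150,385,290,5,'side13c')
```

```text
[521.14  29.74  79.51] [0.02 1.48 0.04] [ 0.19  0.05 -2.01] [-0.05  0.17 -0.04]
```

View pics/side13c.png

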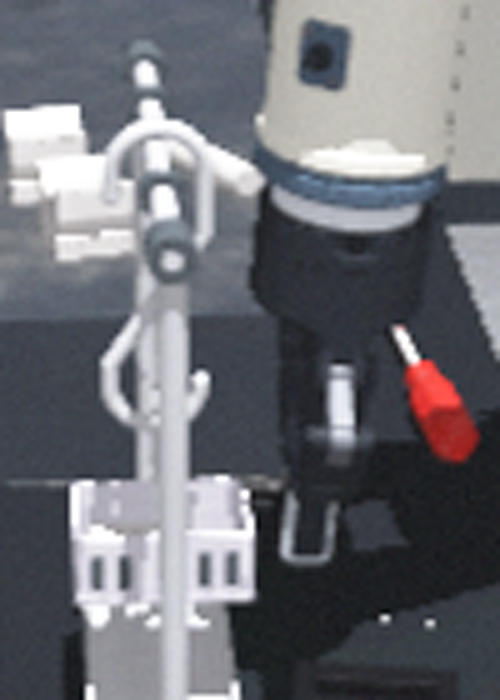

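Call:
drive_tool(
  rows=[1,0,0,0,0,0,0,2.5,0,0,0,0,0,0,2.5,0,0,0,0,0,0],
)

```text
clock: 16.3
eef_pos: [521.6, 29.7, 77.2]
tcp_rot: [0.016, 1.482, 0.037]
contact_force: [0.3, 0.3, -1.2]
opening: 0.098
```

Call:
drive_tool(
  rows=[1,0,0,0,0,0,0,1.5,0,0,0,0,0,0,1.5,0,0,0,0,0,0],
)

```text
clock: 16.68
eef_pos: [522.5, 29.8, 76.3]
tcp_rot: [0.016, 1.48, 0.037]
contact_force: [0.4, -0.4, 5.0]
opening: 0.097
```

Load has transferred to the hook (force z −2 → +5 N). Releasing the lug.

Call:
drive_tool(
  rows=[0,0,0,0,0,0,15,0,0,0,0,0,0,30,0,0,0,0,0,0,45,0,0,0,0,0,0,50,0,0,0,0,0,0,50],
)

```text
clock: 17.3
eef_pos: [522.4, 29.8, 76.2]
tcp_rot: [0.016, 1.48, 0.037]
contact_force: [0.5, 0.3, 0.1]
opening: 0.501
```

Run:
```python
from h import *
T=toolT(); s=r.sense(); print(T[:3,3],s['opening'],s['contact_force'])
save(grab_frame('wrist'),'wrist14')
b=grab_frame('side'); save(b,'side14'); crop(b,285,150,385,290,5,'side14c')
R0=T[:3,:3];p=T[:3,3]; plan([(R0,p+[-60,0,0]),(R0,p+[-110,0,40])],T)
```

```text
[522.41  29.8   76.18] 0.501036812069105 [0.52 0.29 0.12]
[ -5.4   1.3 -59.7   0.    0.    0. ]
[ -49.8    2.4 -105.9    0.     0.     0. ]
```

View pics/side14c.png

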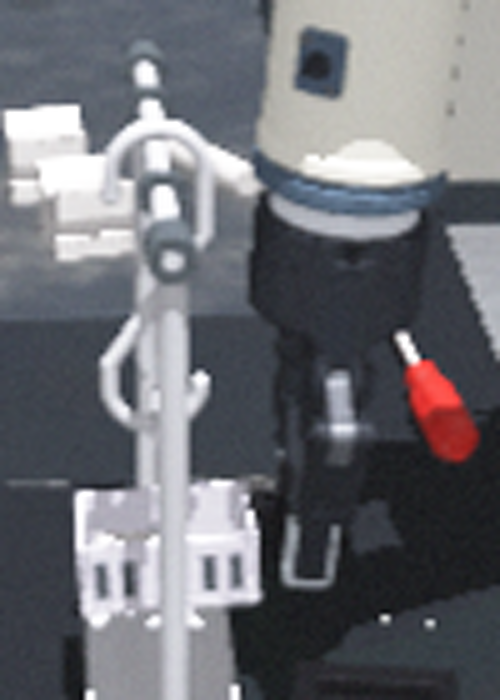

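View pics/wrist14.png

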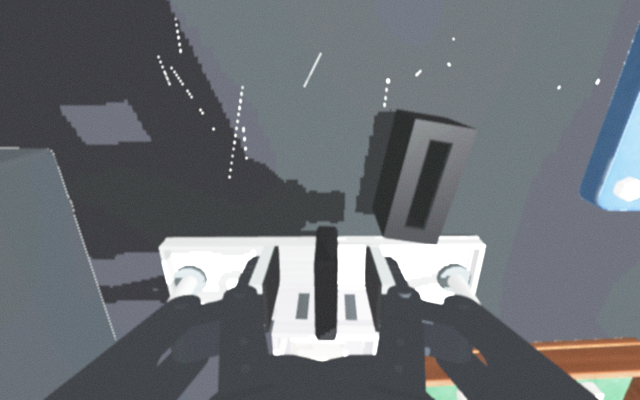

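The basket hangs on its own, slightly tilted, with the lug at (325,285) clear of both fingers (268 and 378). Backing straight off.

Call:
drive_tool(
  rows=[-0.5,0.2,-8,0,0,0,50,-2,0.6,-25,0,0,0,50,-4,1,-45,0,0,0,50,-5.5,1.3,-62,0,0,0,50,-30,2,-95,0,0,0,50,-50,2.4,-120,0,0,0,50,-50,2.4,-120,0,0,0,50,-50,2.4,-120,0,0,0,50],
)

```text
clock: 18.4
eef_pos: [399.1, 29.6, 115.3]
tcp_rot: [0.016, 1.479, 0.037]
contact_force: [0.8, -0.4, 0.5]
opening: 0.497
```

Call:
drive_tool(
  rows=[0,0,0,0,0,0,50,0,0,0,0,0,0,50,0,0,0,0,0,0,50,0,0,0,0,0,0,50,0,0,0,0,0,0,50,0,0,0,0,0,0,50,0,0,0,0,0,0,50,0,0,0,0,0,0,50,0,0,0,0,0,0,50,0,0,0,0,0,0,50],
)

```text
clock: 19.65
eef_pos: [399.0, 29.6, 115.3]
tcp_rot: [0.016, 1.479, 0.037]
contact_force: [-1.1, -0.6, -0.3]
opening: 0.5
```

Run:
```python
from h import *
a=[grab_frame('side')]
save(a[0],'side15'); crop(a[0],285,150,385,290,5,'side15c')
w=grab_frame('wrist'); save(w,'wrist15')
for i in range(8): a.append(grab_frame('side'))
g=[cv2.GaussianBlur(x,(3,3),0).astype(int) for x in a]
for x in g[1:]: print((abs(x-g[0]).max(2)[180:300,290:350]>25).sum(),end=' ')
b=grab_frame('top'); crop(b,220,175,340,285,6,'top15c'); s=r.sense(); print(s['clock'],s['contact_force'])
```

```text
0 0 0 0 0 0 0 0 20.2 [-0.01 -0.02  0.34]
```

View pics/side15c.png

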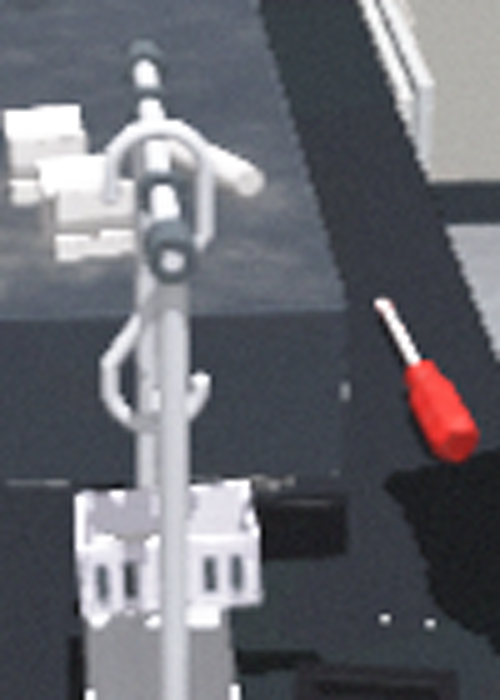

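View pics/wrist15.png

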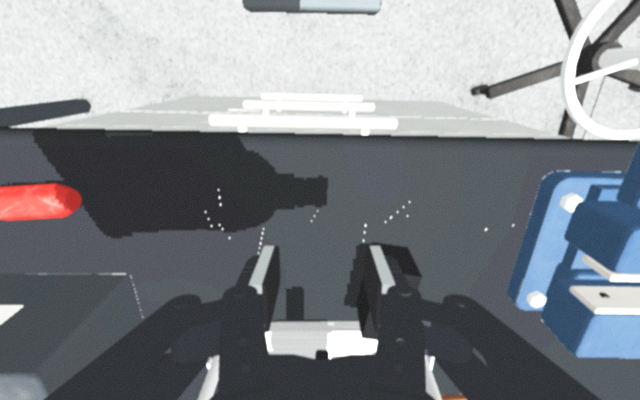

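View pics/top15c.png

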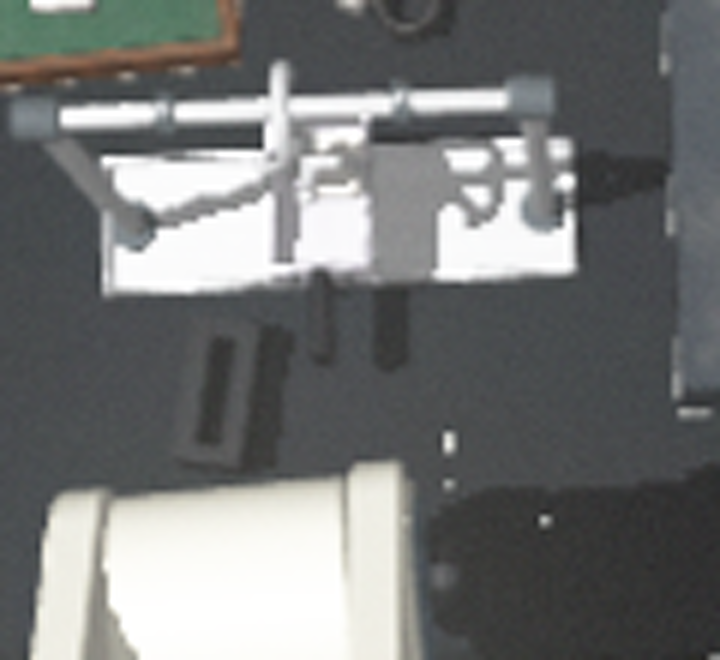

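The basket hangs from the hook over the tray and is still: no pixels changed over 8 frames. The robot is well clear. In the top view the block's outline shows inside at about (335,165), and the bystanders are unmoved.

```bash
python3 -c "
from rig import sign_off
print(sign_off())"
```

```text
the job is handed in; nothing more can be done
None
```

The S-hook hangs on the rail about midway between the collars, and the basket hangs by its bail from the lower curl over the drip tray. I handed the job in at about 20 s of the 66 s allowed.

**How it went:** I gripped the hook on its upright and lowered it over the rail until it made contact at about 9 N, then let go. I then lifted the basket level by its lug, passed the bail over the free end and lowered it until the hook took the load. Then I let go and backed the arm off about 120 mm.

**Last checks:**
- **Stillness:** the basket and hook area showed no change over 8 side-camera frames.
- **Robot clear:** the force on the tool was under 1 N and nothing was in contact.
- **Basket level:** it hangs with a slight tilt.
- **Bystanders:** the screwdriver looks unmoved in the side view. I did not check the loupe separately, but the arm never went near it.

**Less certain or disagreeing:**
- **Block:** I did not measure the block after hanging. I only saw an outline like it inside the basket from above, at low resolution.
- **Bail:** its seat in the curl is hidden behind a post in the side view. I judged it from the load transfer and the free, still hanging.
- **Cameras:** the fixed cameras read about 4–6 mm short in x compared with the arm, so I used relative measurements for both fits.

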